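# Lock a T-headed hanger into the slotted bar rail

## Task

Take the brass hanger out of its wooden stand, find the slot of the rail by feel at the red tab, lower the hanger's T-shaped head through it, press gently against the springy strip inside and give a quarter turn so that the head catches under the lips. Leave it sprung up and locked, upright, with its grip bar in line with the rail and level with the red tab along the rail; do not force it, and do not disturb the other things on the worktop.

Things in the scene. Friction and masses are not known exactly. Their poses are not given: they have to be found in the camera images.
- rail: Aluminium channel with black end caps, fixed to the worktop: 68 mm wide (its x), 260 mm long (its y; 316 mm with the end feet), 60 mm wide inside. Origin: centre of the underside; z up. On it lies a slotted steel cover, 80 mm wide, top at 46 mm; its slot runs the whole length. The cover sits up to 10 mm off the channel's centre line (to -x or +x, not measured) and is too stiff to shift.
- rail_slot (a point): Point on the channel's centre line at the height of the cover's top, 46 mm above the rail's underside; the true slot centre lies up to 10 mm to either side. The slot is 16.5 mm wide. Its lips' upper edges are rounded by 1.25 mm and turned down, to 38 mm above the rail's underside; these edges are 2.5 mm thick. A head set down on a lip stops at 46 mm; over the slot it goes on to the strip at 36 mm.
- channel (a point): Centre of the top of the level grey strip inside the rail, at rest 36 mm above the rail's underside (this point stays put). The strip is 56 mm wide, as long as the rail and pushed up by springs: it begins to yield at 4.5 N, adds 0.6 N per mm and meets a hard stop after 12 mm, at about 12 N.
- marker: Red plastic tab, 12 mm wide along the rail, sticking out 26 mm from the rail's front face, 37 mm high; fixed. Its origin has the same axes and underside as the rail and lies on the channel's centre line: it gives the place along the rail where the hanger belongs.
- stand: Wooden block, fixed, 60 x 70 mm, 24 mm high, origin at the centre of the underside. A 35 x 19 mm pocket in its middle (long side along the stand's x), 12 mm deep, holds the hanger's head; the hanger's axes lie along the stand's to within a few degrees.
- grip (a point): Centre of the hanger's brass grip bar: 16 mm thick along the hanger's x, 44 mm long along its y (62 mm with round end pegs), 32 mm high; 53 mm above the head's underside. The hanger is loose, 120 to 200 g, upright (z up), 69 mm high. Under the bar: a neck of 15 mm, a collar of 30 mm diameter (25 to 29 mm above the head's underside), a steel stem of 12 mm. The bar is square to the T-head.
- head (a point): Centre of the underside of the steel T-head: 32 mm long (hanger's x), 15 mm wide (y), 5 mm thick, plus 3 mm high ridges across the ends, 14.25 mm off the axis. Long side along the rail, it passes the slot. Underside under 30 mm above the rail's underside: it turns either way. After a quarter turn the strip lifts it till the lips sit between the ridges: underside 33 mm above the rail's underside.
- glass: Stemless green tumbler, 84 mm wide, 106 mm high, on a slate coaster at the left; leave alone.
- opener: Flat bar bottle opener with blue grip, 154 x 45 x 11 mm, lying at the front left; leave alone.
- spoon: Twisted steel bar spoon, 256 mm long, lying at the left rear; leave alone.
- jigger: Steel double jigger, 44 mm wide, 88 mm high, at the back; leave alone.
- wine_stopper: Steel ball wine stopper, 37 mm wide, 73 mm high, at the back; leave alone.

How it is judged:
By the outcome, as a careful person would: the job done as asked, in the order asked, and still so for the second after the job is handed in, with the robot touching nothing.
It also fails if it takes over 72 s, if anything falls off the work surface, if the arm or the gripper's body presses on something with over 40 N, if the wrist force passes 120 N, or if a joint passes its speed limit or range.

## Robot

A 6-joint arm with a two-finger parallel gripper is mounted at the origin on a cart in front of the work surface, level with it; the furniture and walls round the work are solid. World frame = base frame: x ahead of the robot, y to its left, z up, the work surface at z = 0. Lengths are in m, angles in rad, forces in N, time in s.
With the tool pointing down it reaches from about 0.3 to 0.875 m from the base axis. Payload 6.4 kg.
Tool frame: the origin (TCP) lies between the finger pads; the fingertips stand tip_extent ahead of it and the grasp point (between the pads) lies 5 mm behind it (tip_extent is the distance from the TCP to the fingertips, in m); z points along the fingers, y is the direction in which the jaws open and shut (so a half turn about z gives the same grasp; the last joint's range is limited). The gripper opens to 85 mm and grips with 20 to 120 N. Pads are 22 mm wide; open, the fingers measure 114 mm over their backs; the gripper's body (76 mm by 85 mm) begins 54 mm behind the grasp point. The pads swing forward as they close: fully open they stand 13 mm farther back than shut.
Start: joints at [-1.326, 0.181, 1.607, -0, 1.354, -0.206], TCP at [0.251, -0.518, 0.245] pointing down, gripper open.
Joint ranges: [-2.99, 2.99], [-0.89, 2.07], [0.3, 2.58], [-1.14, 4.28], [0, 2.63], [-3.12, 3.12]. Speed limits (rad/s): [2.57, 2.57, 3.01, 3.14, 3.14, 3.14].

## Interface

Orientations are given as a unit quaternion [w, x, y, z].
In Python, from bench import * gives the robot as it stands.
- The arm moves only by the shell command python3 -m jog 'ROWS'. ROWS is JSON, a list of rows, each a list of 3 entries, a list of its own where there are three numbers: the shift along the tool's x, y, z in mm, then the turn, a rotation vector about the tool's x, y, z in rad, then the opening, from 0 (shut) to 1 (fully open). A call has 1 to 20 rows; each row is the pose to reach, as a shift and turn from the pose measured when the call began, along the tool's axes at that moment; what a row does not reach only later rows make up. A row lasts 1/12 s, in which the tool goes at most 41.7 mm and 7.16 degrees, less where a joint would pass 70% of its speed; a pose out of reach is approached as far as the arm can. A call with a gripper value outside its range is refused whole. The fingers move at their own pace and stop on an object; the grip force is fixed at half the most. Time passes only in rows, so rows that repeat a pose let the fingers close. It gives the time, the measured TCP pose, the force and the opening at its end, in the units of the state.
- get_obs(): the state, without advancing time (a new reading comes with each control period).
- camera(name): name is "side" or "top" or "wrist"; returns (picture, depth): 384x512x3 uint8, red, green, blue; 384x512 float32, m along the optical axis (not along the pixel's ray), 0 where there is no reading.
- get_calibration(name): a dict with "fx", "fy", "cx", "cy" (pixels), "world_from_camera" (4x4, takes a point from camera to world coordinates). Camera axes: x right, y down, z forward; pixel columns grow to the right and rows downward; lengths in m; the calibration is good to about 2 mm. The wrist camera is an equidistant fisheye: a pixel r from the principal point sees the ray r / f radians off the axis. A picture is of the moment at which its call begins: read the wrist's pose just before it. get_calibration takes no time and is no camera call; for the wrist camera it gives the pose at the moment of the call.
- hand_in(): hands the job in, once; it reports no verdict.
The state is a dict: "time_s": time; "q": joint angles; "dq": joint speeds; "joint_efforts": joint torques, N m; "eef_pos": TCP position; "eef_rot": TCP orientation; "wrist_force": force on the tool from outside, world axes, zero at the start; "torque": the same for the moment, N m; "opening": opening from 0.0 (shut) to 1.0 (fully open).
Only numpy, scipy, OpenCV 4.12 (cv2) and the standard library are available. Lean on these libraries where they do the work, as an engineer would, in place of code of your own. Each camera call takes 0.05 s, during which the arm holds its last target.

## Working session

There is one attempt and no reset: what is moved stays moved. The work goes in short steps, Python scripts to look and compute and a shell command to move; the robot and the scene stay as the last step left them, time stands still between calls to the robot, and variables do not carry over. Pictures are saved under pics/ and viewed, and the job is handed in when it is done.

```bash
ls; mkdir -p pics
cat > h.py <<'E'
from bench import *
import numpy as np, cv2
from scipy.spatial.transform import Rotation as R
def save(n,im): cv2.imwrite(f'pics/{n}.png',im[:,:,::-1])
E
python3 - <<'E'
from h import *
o=get_obs()
for k,v in o.items(): print(k,v)
for n in ["top","side","wrist"]:
    c=get_calibration(n); print(n,{k:np.round(v,4).tolist() for k,v in c.items() if isinstance(v,(int,float,list,np.ndarray))})
    im,d=camera(n); save(n+'0',im); np.savez(f'{n}0.npz',im=im,d=d,W=c['world_from_camera'],k=[c['fx'],c['fy'],c['cx'],c['cy']])
E
```

```text
pics
time_s 0.0
q [-1.32634532e+00  1.81585009e-01  1.60798679e+00 -3.34308684e-05
  1.35380844e+00 -2.06297564e-01]
dq [ 0.0002497  -0.00088145  0.00178355  0.00254572 -0.00194312 -0.00104701]
joint_efforts [ 1.44599169e-03 -4.44874156e+01 -3.51332188e+01 -2.07684393e-04
  9.11073148e-03  1.23580352e-05]
eef_pos [ 0.25037057 -0.51704481  0.24436966]
eef_rot [-8.93323516e-04  9.74709337e-01  2.23474630e-01 -3.33669609e-05]
wrist_force [0.12638586 0.18670696 0.41445604]
torque [-0.01759096 -0.03360334  0.0239714 ]
opening 0.9995970949467788
top {'fx': 363.3289, 'fy': 363.3289, 'cx': 255.8621, 'cy': 191.8001, 'world_from_camera': [[0.0113, -0.9933, 0.1148, 0.3902], [-0.9998, -0.013, -0.0145, 0.0354], [0.0159, -0.1146, -0.9933, 1.1339], [0.0, 0.0, 0.0, 1.0]]}
side {'fx': 419.8465, 'fy': 419.8465, 'cx': 255.7864, 'cy': 183.9574, 'world_from_camera': [[-0.6793, -0.5002, 0.537, -0.1702], [-0.7336, 0.4432, -0.5152, 0.69], [0.0197, -0.7439, -0.668, 0.9308], [0.0, 0.0, 0.0, 1.0]]}
wrist {'fx': 297.3186, 'fy': 297.3186, 'cx': 253.7687, 'cy': 192.0152, 'world_from_camera': [[0.4352, -0.8627, -0.2575, 0.3154], [-0.9003, -0.4176, -0.1227, -0.4859], [-0.0017, 0.2852, -0.9585, 0.3733], [0.0, 0.0, 0.0, 1.0]]}
```

View pics/top0.png

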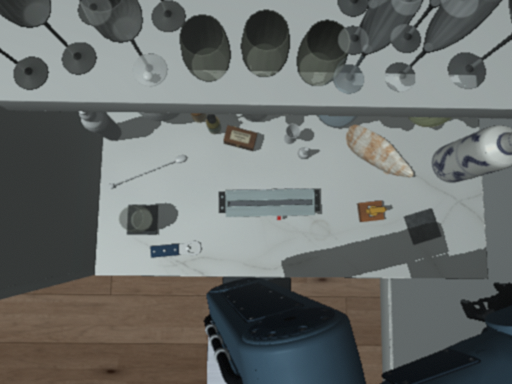

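View pics/side0.png

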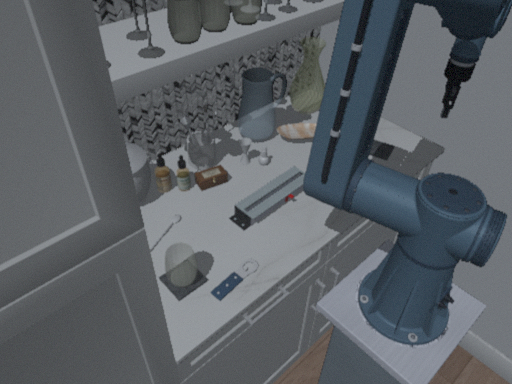

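View pics/wrist0.png

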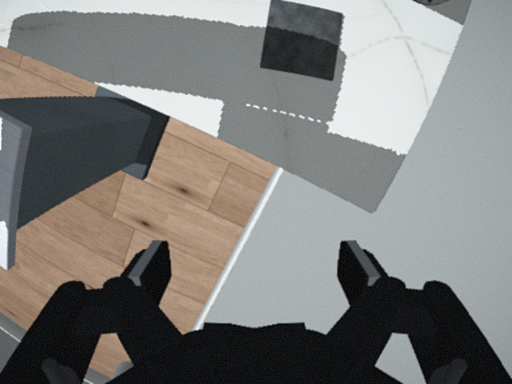

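The top view shows the rail around pixel (270,202), the red tab at (281,217), and the stand with the brass hanger at (372,211). A shelf overhangs the back. I'll zoom in and measure next.

```bash
cat >> h.py <<'E'
def world(uv,d,K,W):
    uv=np.atleast_2d(uv); d=np.atleast_1d(d)
    fx,fy,cx,cy=K
    p=np.stack([(uv[:,0]-cx)/fx*d,(uv[:,1]-cy)/fy*d,d],1)
    return p@W[:3,:3].T+W[:3,3]
def plane(uv,z,K,W):
    uv=np.atleast_2d(uv).astype(float)
    fx,fy,cx,cy=K
    r=np.stack([(uv[:,0]-cx)/fx,(uv[:,1]-cy)/fy,np.ones(len(uv))],1)@W[:3,:3].T
    return W[:3,3]+r*((z-W[2,3])/r[:,2])[:,None]
def fish(uv,z,K,W):
    uv=np.atleast_2d(uv).astype(float)
    fx,fy,cx,cy=K
    a=np.stack([(uv[:,0]-cx)/fx,(uv[:,1]-cy)/fy],1); t=np.linalg.norm(a,axis=1)
    r=np.c_[a*(np.sin(t)/t)[:,None],np.cos(t)]@W[:3,:3].T
    return W[:3,3]+r*((z-W[2,3])/r[:,2])[:,None]
E
python3 - <<'E'
from h import *
f=np.load('top0.npz'); im,d,W,K=f['im'],f['d'],f['W'],f['k']
v,u=np.mgrid[:384,:512]
P=world(np.c_[u.ravel(),v.ravel()],d.ravel(),K,W).reshape(384,512,3)
hsv=cv2.cvtColor(im,cv2.COLOR_RGB2HSV)
red=((hsv[...,0]<6)|(hsv[...,0]>174))&(hsv[...,1]>150)&(u>200)&(u<330)&(v>180)&(v<230)
print('red',red.sum(),u[red].mean(),v[red].mean(),np.median(P[red],0)); 
cyl=np.c_[u[red].mean(),v[red].mean()]; print(plane(cyl,.037,K,W))
# rail cover: height ~46mm
reg=(u>200)&(u<340)&(v>170)&(v<225)
for lo,hi in((.038,.056),(.03,.056)):
    m=reg&(P[...,2]>lo)&(P[...,2]<hi)
    mr=cv2.minAreaRect(np.c_[u[m],v[m]].astype(np.float32)); box=cv2.boxPoints(mr); w=plane(box,.046,K,W); print(m.sum(),mr,w.round(4),w.mean(0))
    print([np.linalg.norm(w[i]-w[i-1]) for i in range(4)])
    q=P[m][:,:2]; mr=cv2.minAreaRect(q.astype(np.float32)); print(mr)
# stand
reg=(u>345)&(u<405)&(v>190)&(v<232)
m=reg&(P[...,2]>.016)&(P[...,2]<.032); print('stand',m.sum(),cv2.minAreaRect(P[m][:,:2].astype(np.float32)))
wood=reg&(hsv[...,1]>110); print(wood.sum(), cv2.minAreaRect(np.c_[u[wood],v[wood]].astype(np.float32)), u[wood].min(),u[wood].max(),v[wood].min(),v[wood].max())
m=reg&(P[...,2]>.055)&(P[...,2]<.075); print('grip',m.sum(),P[m].mean(0),cv2.minAreaRect(P[m][:,:2].astype(np.float32)))
print(P[200:222:2,350:400:4,2].round(3))
a=cv2.resize(im[170:240,200:410],None,fx=3.8,fy=3.8,interpolation=cv2.INTER_CUBIC); save('topz',a)
# shelf
print('shelf',P[60,256],P[100,256], P[108,256],P[108,380])
E
```

```text
red 4 278.5 217.5 [ 0.43975058 -0.04977205  0.03816619]
[[ 0.43981344 -0.0498265   0.037     ]]
2056 ((269.33941650390625, 203.80706787109375), (30.798002243041992, 89.13972473144531), 88.87670135498047) [[ 0.5223  0.1142  0.046 ]
 [ 0.5312 -0.1551  0.046 ]
 [ 0.4382 -0.1562  0.046 ]
 [ 0.4298  0.1104  0.046 ]] [ 0.48039499 -0.02169632  0.046     ]
[np.float64(0.09259124425224866), np.float64(0.2693846601820601), np.float64(0.09302103898215902), np.float64(0.26677609758770854)]
((0.4808728098869324, -0.02164706587791443), (0.09340272843837738, 0.26744088530540466), 1.925887942314148)
2418 ((269.33941650390625, 203.80706787109375), (30.798002243041992, 89.13972473144531), 88.87670135498047) [[ 0.5223  0.1142  0.046 ]
 [ 0.5312 -0.1551  0.046 ]
 [ 0.4382 -0.1562  0.046 ]
 [ 0.4298  0.1104  0.046 ]] [ 0.48039499 -0.02169632  0.046     ]
[np.float64(0.09259124425224866), np.float64(0.2693846601820601), np.float64(0.09302103898215902), np.float64(0.26677609758770854)]
((0.4808728098869324, -0.02164706587791443), (0.09340272843837738, 0.26744088530540466), 1.925887942314148)
stand 335 ((0.
[... 875 characters left out ...]
004  0.023  0.07   0.079  0.083  0.082  0.08  -0.001
  -0.001 -0.001  0.002]
 [-0.002 -0.004  0.008  0.024  0.068  0.079  0.082  0.069  0.023 -0.001
  -0.     0.     0.003]
 [-0.002 -0.     0.003  0.022  0.025  0.043  0.036  0.023  0.025  0.001
  -0.002  0.002  0.001]
 [-0.001 -0.002  0.002  0.026  0.025  0.008  0.023  0.022  0.026 -0.
  -0.001  0.001  0.001]
 [-0.     0.003 -0.003  0.025  0.026  0.023  0.027  0.026  0.023  0.002
   0.003 -0.     0.001]
 [ 0.003  0.001 -0.002  0.025  0.024  0.022  0.001  0.001 -0.003 -0.
  -0.002  0.003 -0.001]]
shelf [0.66818762 0.02945624 0.57711089] [0.63139068 0.02775459 0.49806629] [0.62309035 0.02735377 0.47919431] [ 0.624064   -0.2020521   0.48738491]
```

View pics/topz.png

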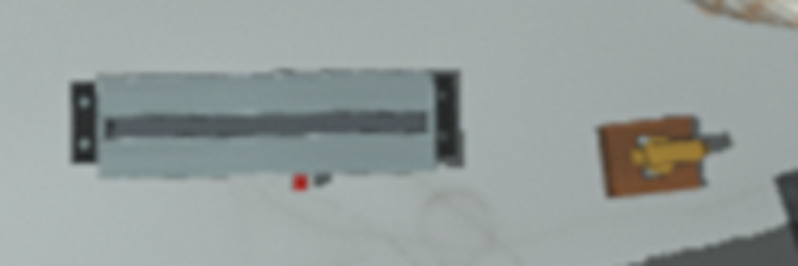

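Run:
```python
from h import *
import bench; print([n for n in dir(bench) if not n.startswith('_')])
o=get_obs(); w,x,y,z=o['eef_rot']; r=R.from_quat([x,y,z,w]); M=r.as_matrix(); print(M.round(3))
ax=np.arctan2(M[1,0],M[0,0]); ay=np.arctan2(M[1,1],M[0,1]); print('ang x,y',ax,ay,'q1,q6',o['q'][0],o['q'][5])
# c: ay = q1 - q6 + c
print('c', ay-(o['q'][0]-o['q'][5]), ay-(o['q'][0]+o['q'][5]))
for phi in (np.radians(5),np.radians(5)+np.pi):
    T=np.c_[[-np.cos(phi+np.pi/2+0)*-1,0,0],[0,0,0],[0,0,0]]
    ty=np.array([np.cos(phi),np.sin(phi),0]); tz=np.array([0,0,-1.]); tx=np.cross(ty,tz); T=np.c_[tx,ty,tz]
    rv=R.from_matrix(M.T@T).as_rotvec(); sh=M.T@(np.array([.464,-.335,.26])-o['eef_pos'])*1000
    print(phi,'rv',rv.round(3),'shift',sh.round(1))
```

```text
['MotionError', 'camera', 'get_calibration', 'get_obs', 'hand_in', 'tip_extent']
[[ 0.9    0.436 -0.   ]
 [ 0.436 -0.9    0.001]
 [ 0.    -0.001 -1.   ]]
ang x,y 0.450797071219232 -1.119998905073052 q1,q6 -1.3263071971178542 -0.20630640737192846
c 1.8846728735422147e-06 0.41261469941673057
0.08726646259971647 rv [-1.000e-03 -1.000e-03 -1.207e+00] shift [271.6 -70.9 -15.2]
3.2288591161895095 rv [-1.000e-03  1.000e-03  1.934e+00] shift [271.6 -70.9 -15.2]
```

```bash
python3 -c "
from bench import *;print(tip_extent)"
python3 -m jog '[[[50,-15,-3],[0,0,-0.2],1],[[100,-30,-6],[0,0,-0.4],1],[[160,-45,-10],[0,0,-0.6],1],[[220,-60,-13],[0,0,-0.8],1],[[272,-71,-15],[0,0,-1.0],1],[[272,-71,-15],[0,0,-1.207],1],[[272,-71,-15],[0,0,-1.207],1],[[272,-71,-15],[0,0,-1.207],1],[[272,-71,-15],[0,0,-1.207],1],[[272,-71,-15],[0,0,-1.207],1],[[272,-71,-15],[0,0,-1.207],1],[[272,-71,-15],[0,0,-1.207],1],[[272,-71,-15],[0,0,-1.207],1],[[272,-71,-15],[0,0,-1.207],1]]'
python3 - <<'E'
from h import *
o=get_obs(); c=get_calibration('wrist'); im,d=camera('wrist'); print(o['time_s'],o['eef_pos'],o['q'].round(3) if hasattr(o['q'],'round') else o['q'])
np.savez('w1.npz',im=im,d=d,W=c['world_from_camera'],k=[c['fx'],c['fy'],c['cx'],c['cy']]); save('w1',im)
E
```

```text
0.014
time_s: 1.32
eef_pos: [0.4642, -0.3349, 0.2597]
eef_rot: [-0.001, 0.676, 0.736, 0.0]
wrist_force: [0.0, 0.7, 0.0]
opening: 1.003
1.3167 [ 0.46415933 -0.33488375  0.25965015] [-8.330e-01  1.640e-01  1.597e+00  1.000e-03  1.382e+00 -9.180e-01]
```

View pics/w1.png

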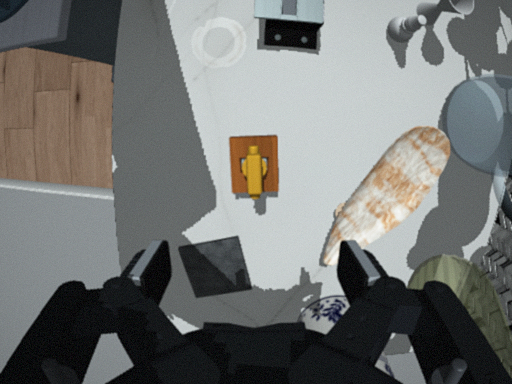

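Run:
```python
from h import *
f=np.load('w1.npz'); im,d,W,K=f['im'],f['d'],f['W'],f['k']
hsv=cv2.cvtColor(im,cv2.COLOR_RGB2HSV); v,u=np.mgrid[:384,:512]
reg=(u>220)&(u<290)&(v>125)&(v<220)
for p in [(254,172),(240,185),(254,150),(262,165)]: print(p,hsv[p[1],p[0]])
bar=reg&(hsv[...,0]>18)&(hsv[...,0]<32)&(hsv[...,1]>150)
st=reg&(hsv[...,0]<=17)&(hsv[...,1]>90)
z=cv2.resize(im[125:220,210:300],None,fx=6,fy=6,interpolation=cv2.INTER_CUBIC); save('w1z',z)
t=((st|bar)*255).astype(np.uint8)
c=max(cv2.findContours(t,cv2.RETR_EXTERNAL,cv2.CHAIN_APPROX_NONE)[0],key=cv2.contourArea)
hp=fish(c[:,0,:],.024,K,W)[:,:2]
mr=cv2.minAreaRect(hp.astype(np.float32)); print('stand',mr)
c=max(cv2.findContours((bar*255).astype(np.uint8),cv2.RETR_EXTERNAL,cv2.CHAIN_APPROX_NONE)[0],key=cv2.contourArea)
print('bar px',cv2.minAreaRect(c), cv2.boundingRect(c)); print('bar z.081',cv2.minAreaRect(fish(c[:,0,:],.081,K,W)[:,:2].astype(np.float32)))
print(d[165:185:5,244:266:3])
```

```text
(254, 172) [ 22 197 199]
(240, 185) [ 13 180 150]
(254, 150) [ 22 204 191]
(262, 165) [ 22 201 171]
stand ((0.4636528789997101, -0.33878350257873535), (0.058589011430740356, 0.0797988772392273), 5.848881721496582)
bar px ((254.81129455566406, 171.33963012695312), (51.92229080200195, 24.450180053710938), 74.05460357666016) (242, 145, 25, 54)
bar z.081 ((0.46444639563560486, -0.3314603567123413), (0.02589995227754116, 0.056624505668878555), 19.892175674438477)
[[0.35349926 0.31261235 0.31383505 0.31157032 0.31159988 0.31240648
  0.3526316  0.35300323]
 [0.35409066 0.314546   0.3130449  0.3135339  0.31252566 0.31368616
  0.35472345 0.3541028 ]
 [0.35622028 0.3161146  0.3147396  0.3150986  0.31529263 0.31477675
  0.3562089  0.3736221 ]
 [0.37576538 0.31750706 0.31568518 0.3173441  0.31686005 0.3163177
  0.3755274  0.37591767]]
```

View pics/w1z.png

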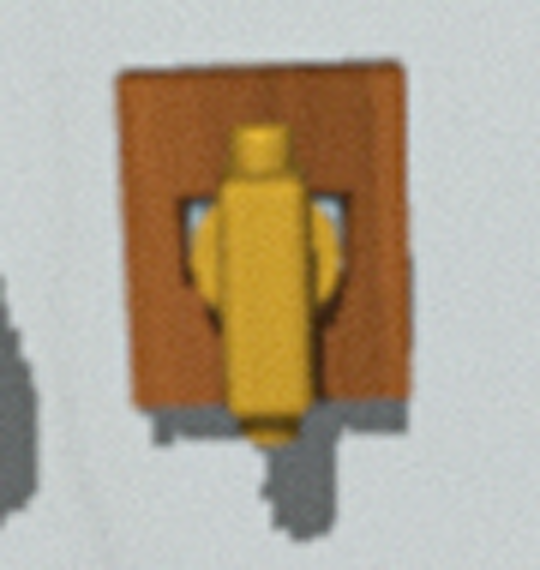

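The zoomed wrist view shows the bar's top face with corners near zoom pixels (222,180), (303,180), (312,412) and (230,415). I'll convert those, and the stand's corners.

Run:
```python
from h import *
f=np.load('w1.npz'); W,K=f['W'],f['k']
g=lambda a: np.array(a)/6.+[210-.42,125-.42]
b=fish(g([(222,180),(303,180),(312,412),(230,415)]),.081,K,W); print(b.round(4),b.mean(0))
ax=(b[0]+b[1]-b[2]-b[3]); print('bar yaw deg',np.degrees(np.arctan2(-ax[0],ax[1])), np.linalg.norm(b[0]-b[1]),np.linalg.norm(ax)/2)
s=fish(g([(120,72),(402,65),(408,400),(138,408)]),.024,K,W); print(s.round(4),s.mean(0))
ax=(s[0]+s[1]-s[2]-s[3]); print('stand yaw',np.degrees(np.arctan2(-ax[0],ax[1])),np.linalg.norm(ax)/2,np.linalg.norm(s[0]-s[1]))
o=get_obs(); w,x,y,z=o['eef_rot']; M=R.from_quat([x,y,z,w]).as_matrix(); print('tool y yaw',np.degrees(np.arctan2(M[1,1],M[0,1])))
```

```text
[[ 0.4542 -0.3137  0.081 ]
 [ 0.4682 -0.3125  0.081 ]
 [ 0.4736 -0.3544  0.081 ]
 [ 0.459  -0.3562  0.081 ]] [ 0.46375991 -0.33417719  0.081     ]
bar yaw deg 6.871681584712668 0.01411551122980416 0.042508792371500966
[[ 0.4309 -0.3023  0.024 ]
 [ 0.4882 -0.296   0.024 ]
 [ 0.4967 -0.3669  0.024 ]
 [ 0.4395 -0.3735  0.024 ]] [ 0.4638218  -0.33466348  0.024     ]
stand yaw 6.851313305516179 0.07160586059444893 0.057710890885746775
tool y yaw 4.882401471331373
```

```bash
python3 -m jog '[[[0.7,-0.4,30],[0,0,-0.035],1],[[0.7,-0.4,60],[0,0,-0.035],1],[[0.7,-0.4,90],[0,0,-0.035],1],[[0.7,-0.4,120],[0,0,-0.035],1],[[0.7,-0.4,150],[0,0,-0.035],1],[[0.7,-0.4,170],[0,0,-0.035],1],[[0.7,-0.4,185],[0,0,-0.035],1],[[0.7,-0.4,195],[0,0,-0.035],1],[[0.7,-0.4,199.5],[0,0,-0.035],1],[[0.7,-0.4,199.5],[0,0,-0.035],1],[[0.7,-0.4,199.5],[0,0,-0.035],1]]'
python3 - <<'E'
from h import *
o=get_obs(); im,d=camera('wrist'); save('w2',im); print(o['eef_pos'],o['wrist_force'])
E
```

```text
time_s: 2.28
eef_pos: [0.464, -0.3345, 0.061]
eef_rot: [-0.0, 0.663, 0.748, 0.0]
wrist_force: [-0.1, -0.7, 0.3]
opening: 1.001
[ 0.46402138 -0.33450641  0.06097157] [-0.12154739 -0.69311327  0.31328769]
```

View pics/w2.png

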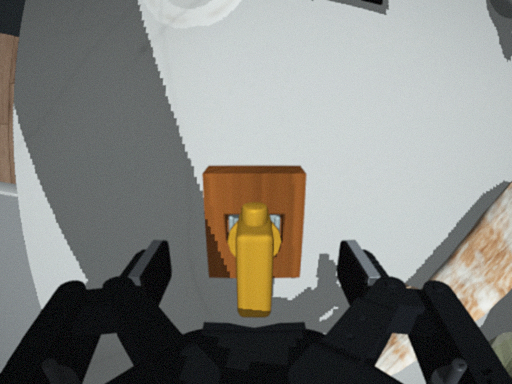

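The bar, around (254,260), sits centred between the open fingers at (155,270) and (360,270) and runs square to them. I'll close the gripper.

```bash
python3 -m jog '[[[0,0,1],[0,0,0],0.6],[[0,0,1],[0,0,0],0.3],[[0,0,1],[0,0,0],0],[[0,0,1],[0,0,0],0],[[0,0,1],[0,0,0],0],[[0,0,1],[0,0,0],0],[[0,0,1],[0,0,0],0],[[0,0,1],[0,0,0],0],[[0,0,1],[0,0,0],0],[[0,0,1],[0,0,0],0],[[0,0,1],[0,0,0],0],[[0,0,1],[0,0,0],0]]'
python3 - <<'E'
from h import *
o=get_obs(); c=get_calibration('wrist'); im,d=camera('wrist'); save('w3',im); print(o['eef_pos'],o['wrist_force'],o['torque'])
E
```

```text
time_s: 3.33
eef_pos: [0.4644, -0.3349, 0.0607]
eef_rot: [0.001, 0.663, 0.748, 0.0]
wrist_force: [0.5, -0.1, 4.4]
opening: 0.176
[ 0.46440017 -0.33491525  0.06068238] [ 0.46725146 -0.13892783  4.3588916 ] [ 0.02953197  0.09694511 -0.01048296]
```

View pics/w3.png

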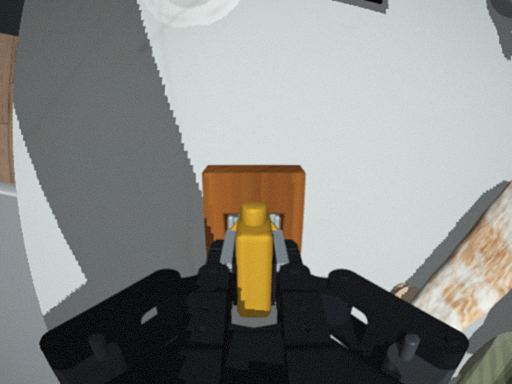

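```bash
python3 -m jog '[[[0,0,-8],[0,0,0],0],[[0,0,-20],[0,0,0],0],[[0,0,-40],[0,0,0],0],[[0,0,-70],[0,0,0],0],[[0,0,-100],[0,0,0],0],[[0,0,-140],[0,0,0],0],[[0,0,-170],[0,0,0],0],[[0,0,-190],[0,0,0],0],[[30,0,-200],[0,0,0.05],0],[[70,0,-200],[0,0,0.1],0],[[110,0,-200],[0,0,0.12],0],[[140,0,-200],[0,0,0.12],0],[[150,0,-200],[0,0,0.12],0],[[150,0,-200],[0,0,0.12],0],[[150,0,-200],[0,0,0.12],0]]'
python3 - <<'E'
from h import *
o=get_obs(); c=get_calibration('wrist'); im,d=camera('wrist'); save('w4',im); print(o['eef_pos'],o['wrist_force'],o['torque'])
np.savez('w4.npz',im=im,d=d,W=c['world_from_camera'],k=[c['fx'],c['fy'],c['cx'],c['cy']])
E
```

```text
time_s: 4.63
eef_pos: [0.4464, -0.186, 0.2613]
eef_rot: [0.001, 0.707, 0.708, 0.0]
wrist_force: [0.7, -0.6, -0.8]
opening: 0.182
[ 0.44639337 -0.18596987  0.26132728] [ 0.71175403 -0.6414847  -0.78463084] [-0.06407306  0.01615529  0.00858002]
```

View pics/w4.png

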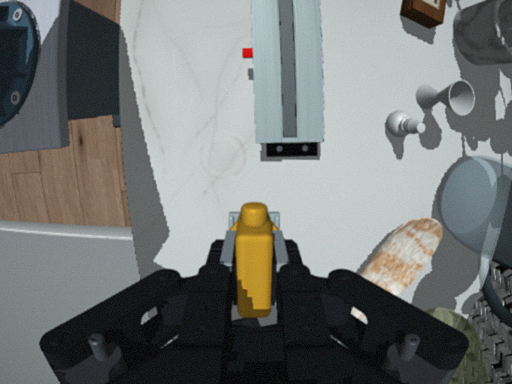

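The hanger is held level. The rail and its dark slot show at about (288,70) and the red tab at (248,53). I'll measure the slot line and the tab.

Run:
```python
from h import *
f=np.load('w4.npz'); im,d,W,K=f['im'],f['d'],f['W'],f['k']
hsv=cv2.cvtColor(im,cv2.COLOR_RGB2HSV); v,u=np.mgrid[:384,:512]
red=((hsv[...,0]<6)|(hsv[...,0]>174))&(hsv[...,1]>150)&(u>235)&(u<262)&(v>40)&(v<65)
print('red px',red.sum(),cv2.boundingRect(red.astype(np.uint8)))
P=fish(np.c_[u[red],v[red]],.037,K,W); print('red',P.mean(0),P.min(0),P.max(0))
g=cv2.cvtColor(im,cv2.COLOR_RGB2GRAY).astype(float); 
L=[];Rr=[];CL=[];CR=[]
for r in range(10,130,4):
    row=cv2.GaussianBlur(g,(3,3),0)[r]; dr=np.gradient(row)
    a=268+np.argmin(dr[268:290]); b=285+np.argmax(dr[285:303]); 
    L.append((a,r));Rr.append((b,r))
l=fish(L,.046,K,W); rr=fish(Rr,.046,K,W)
for n,q in(('L',l),('R',rr)):
    vx,vy,x0,y0=cv2.fitLine(q[:,:2].astype(np.float32),cv2.DIST_HUBER,0,.001,.001).ravel(); print(n,'yaw',np.degrees(np.arctan2(-vx*np.sign(vy),abs(vy))),'x at y=-.05',x0+vx/vy*(-.05-y0), 'at -.1',x0+vx/vy*(-.1-y0))
print(np.c_[l[:,:2],rr[:,0]-l[:,0]].round(4)[::3])
print(g[70,240:335].astype(int))
z=cv2.resize(im[0:165,220:350],None,fx=4.5,fy=3.6,interpolation=cv2.INTER_CUBIC); save('w4z',z)
```

```text
red px 80 (243, 48, 9, 9)
red [ 0.43839092 -0.04917451  0.037     ] [ 0.43367207 -0.05403666  0.037     ] [ 0.44299046 -0.04417297  0.037     ]
L yaw 2.1872084 x at y=-.05 0.47555596 at -.1 0.4774656
R yaw 1.5040461 x at y=-.05 0.4932503 at -.1 0.49456313
[[ 0.474   0.0016  0.0174]
 [ 0.4739 -0.0136  0.0185]
 [ 0.4749 -0.0285  0.0173]
 [ 0.4749 -0.0432  0.0184]
 [ 0.476  -0.0575  0.0172]
 [ 0.4772 -0.0717  0.0172]
 [ 0.4772 -0.0857  0.0172]
 [ 0.4773 -0.0997  0.0173]
 [ 0.4774 -0.1137  0.0173]
 [ 0.4787 -0.1276  0.0163]]
[196 200 199 198 199 201 198 174 115  92  98  93 108 159 186 183 180 178
 182 178 182 177 178 180 176 178 174 175 179 175 182 179 179 176 175 175
 172 170 173 175 158 125 103 103 102 102 101 110 104 107  99 106 104  96
  87 112 154 175 179 163 173 169 171 171 169 171 171 167 168 172 174 170
 167 170 169 169 170 165 163 168 161 153 152 180 200 199 194 197 200 201
 200 197 199 200 202]
```

View pics/w4z.png

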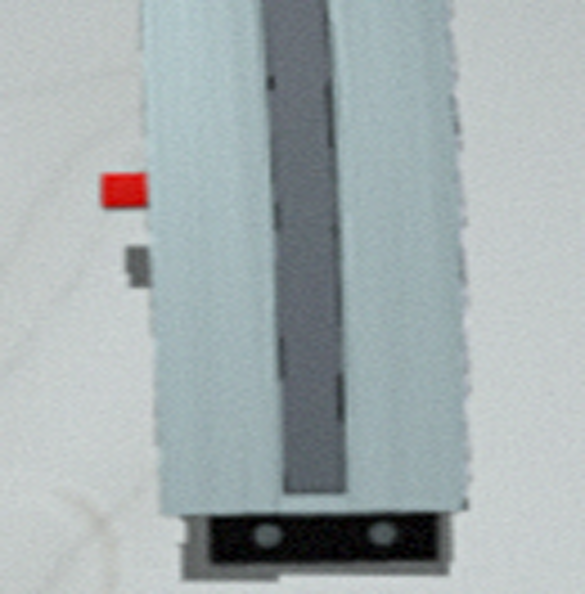

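```bash
python3 -m jog '[[[25,15,10],[0,0,-0.02],0],[[50,30,30],[0,0,-0.032],0],[[66,38,50],[0,0,-0.032],0],[[66,38,60],[0,0,-0.032],0],[[66,38,60],[0,0,-0.032],0],[[66,38,60],[0,0,-0.032],0]]'
cat > m.py <<'E'
from h import *
import sys
n=sys.argv[1]
o=get_obs(); c=get_calibration('wrist'); im,d=camera('wrist'); save(n,im); print(o['eef_pos'],o['wrist_force'],o['torque'])
w,x,y,z=o['eef_rot']; M=R.from_quat([x,y,z,w]).as_matrix(); print('tool y yaw',np.degrees(np.arctan2(M[1,1],M[0,1])),'tilt',M[:,2])
np.savez(n+'.npz',im=im,d=d,W=c['world_from_camera'],k=[c['fx'],c['fy'],c['cx'],c['cy']])
E
python3 m.py w5
```

```text
time_s: 5.18
eef_pos: [0.4844, -0.122, 0.2008]
eef_rot: [0.001, 0.696, 0.718, -0.0]
wrist_force: [0.3, 0.2, -0.7]
opening: 0.177
[ 0.48437618 -0.12201886  0.20077794] [ 0.33727313  0.16722803 -0.74006829] [-0.00928441  0.04343068 -0.0200323 ]
tool y yaw 1.7915260810429543 tilt [ 4.90332709e-04 -1.55275124e-03 -9.99998674e-01]
```

View pics/w5.png

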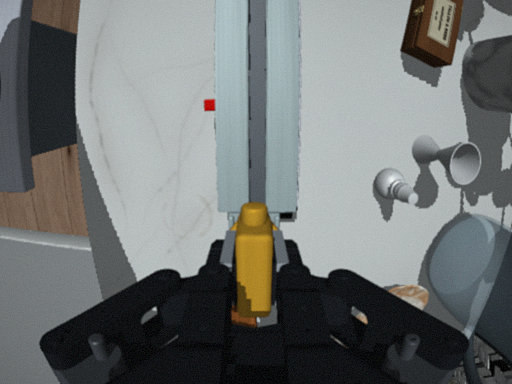

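The rail now runs straight up the view, with the slot centre at about (257,105) and the tab at (209,105).

Run:
```python
from h import *
f=np.load('w5.npz'); im,d,W,K=f['im'],f['d'],f['W'],f['k']
hsv=cv2.cvtColor(im,cv2.COLOR_RGB2HSV); v,u=np.mgrid[:384,:512]
red=((hsv[...,0]<6)|(hsv[...,0]>174))&(hsv[...,1]>150)&(u>195)&(u<225)&(v>90)&(v<120)
P=fish(np.c_[u[red],v[red]],.037,K,W); print('red',cv2.boundingRect(red.astype(np.uint8)),P.mean(0),P.min(0),P.max(0))
g=cv2.GaussianBlur(cv2.cvtColor(im,cv2.COLOR_RGB2GRAY).astype(np.float32),(3,3),0)
E={k:[] for k in('cl','l','r','cr')}
def sub(row,a,b):
    # sub-pixel half-level crossing between the two sides
    s=row[a:b]; h=(s[:3].mean()+s[-3:].mean())/2; t=np.where((s[:-1]-h)*(s[1:]-h)<=0)[0]
    i=t[0]; return a+i+(h-s[i])/(s[i+1]-s[i])
for r in range(30,190,4):
    row=g[r]
    for k,(a,b) in dict(l=(240,257),r=(260,278)).items():
        try:E[k].append((sub(row,a,b),r))
        except Exception: pass
o={}
for k in 'lr':
  for z in (.0448,):
    q=fish(E[k],z,K,W); vx,vy,x0,y0=cv2.fitLine(q[:,:2].astype(np.float32),cv2.DIST_HUBER,0,.001,.001).ravel()
    print(k,z,len(q),'yaw',np.degrees(np.arctan2(-vx*np.sign(vy),abs(vy))),'x at -.05',x0+vx/vy*(-.05-y0),'res',np.std(q[:,0]-(x0+vx/vy*(q[:,1]-y0))))
print(g[105,205:310].astype(int))
T=np.load('top0.npz'); 
for uv in [(200+105/3.8,170+128/3.8),(200+427/3.8,170+122/3.8)]: print('top slot ends',plane(uv,.046,T['k'],T['W']))
```

```text
red (205, 100, 10, 11) [ 0.43823012 -0.04935631  0.037     ] [ 0.43388091 -0.05461709  0.037     ] [ 0.44295237 -0.04469021  0.037     ]
l 0.0448 40 yaw 2.106988 x at -.05 0.47512472 res 0.00014662435211362521
r 0.0448 40 yaw 1.6296805 x at -.05 0.4935468 res 0.00013640850822965118
[ 76  64  64  65  65  63  63  64  72 100 143 171 177 175 175 175 174 175
 175 174 174 175 174 171 171 172 172 172 172 172 172 174 174 175 173 169
 168 168 169 171 168 160 136  96  70  77  95 102 102  99  99  99  98  99
 102 101  99  99  99  98 107 131 153 166 170 171 169 169 170 170 170 169
 168 168 170 169 168 167 168 168 167 168 168 169 169 169 166 162 160 160
 159 157 157 158 162 169 177 184 187 187 187 187 188 188 187]
top slot ends [[0.47895429 0.10378066 0.046     ]]
top slot ends [[ 0.48693224 -0.15105987  0.046     ]]
```

```bash
python3 -m jog '[[[15,0.5,0],[0,0,-0.12],0],[[30,1,0],[0,0,-0.24],0],[[45,1.5,0],[0,0,-0.36],0],[[60,2,0],[0,0,-0.48],0],[[70,2.4,0],[0,0,-0.6],0],[[74,2.6,10],[0,0,-0.72],0],[[74,2.6,20],[0,0,-0.84],0],[[74,2.6,30],[0,0,-0.96],0],[[74,2.6,40],[0,0,-1.08],0],[[74,2.6,50],[0,0,-1.2],0],[[74,2.6,60],[0,0,-1.32],0],[[74,2.6,70],[0,0,-1.44],0],[[74,2.6,78],[0,0,-1.54],0],[[74,2.6,81],[0,0,-1.572],0],[[74,2.6,81],[0,0,-1.572],0],[[74,2.6,81],[0,0,-1.572],0],[[74,2.6,81],[0,0,-1.572],0]]'
python3 m.py w6
```

```text
time_s: 6.65
eef_pos: [0.4862, -0.0495, 0.1217]
eef_rot: [0.002, -0.015, 1.0, -0.002]
wrist_force: [0.6, 0.1, -2.4]
opening: 0.178
[ 0.48622184 -0.04953905  0.12169916] [ 0.63435672  0.06528037 -2.36921637] [-0.01777615  0.05063865 -0.03016369]
tool y yaw 91.69686036608134 tilt [ 0.0042786  -0.00317228 -0.99998581]
```

View pics/w6.png

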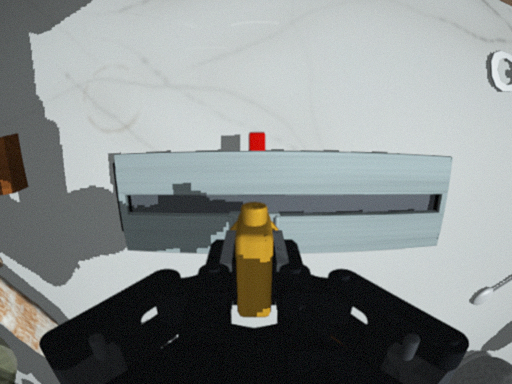

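```bash
python3 -m jog '[[[1.5,1.6,8],[0,0,-0.003],0],[[1.5,1.6,15],[0,0,-0.003],0],[[1.5,1.6,20],[0,0,-0.003],0],[[1.5,1.6,20],[0,0,-0.003],0],[[1.5,1.6,20],[0,0,-0.003],0],[[1.5,1.6,20],[0,0,-0.003],0]]'
python3 m.py w7
```

```text
time_s: 7.2
eef_pos: [0.4846, -0.0478, 0.1014]
eef_rot: [0.002, -0.017, 1.0, -0.002]
wrist_force: [-0.3, -0.5, -1.3]
opening: 0.175
[ 0.48463777 -0.04776695  0.10144828] [-0.28813666 -0.50805529 -1.34166999] [-0.00620441  0.02217456 -0.03479048]
tool y yaw 91.90009541708125 tilt [ 0.00381621 -0.00296094 -0.99998833]
```

View pics/w7.png

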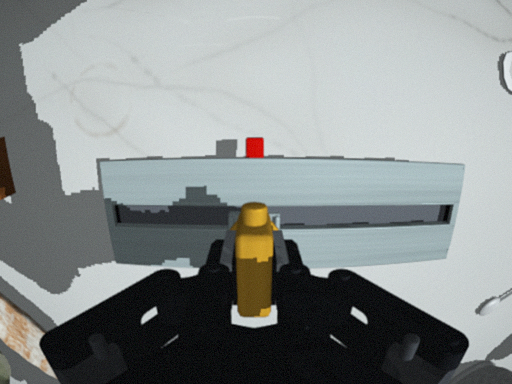

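```bash
python3 -m jog '[[[0,0,2],[-0.003,0.0037,0],0],[[0,0,4],[-0.003,0.0037,0],0],[[0,0,6],[-0.003,0.0037,0],0],[[0,0,7],[-0.003,0.0037,0],0],[[0,0,8],[-0.003,0.0037,0],0],[[0,0,9],[-0.003,0.0037,0],0],[[0,0,9],[-0.003,0.0037,0],0],[[0,0,9],[-0.003,0.0037,0],0]]'
python3 m.py w8
```

```text
time_s: 7.92
eef_pos: [0.4848, -0.0478, 0.0926]
eef_rot: [0.0, -0.017, 1.0, -0.0]
wrist_force: [-0.3, -0.1, -1.3]
opening: 0.178
[ 0.48481209 -0.04783724  0.09260075] [-0.26337027 -0.0974641  -1.33541312] [ 0.02955606 -0.03818813 -0.02234872]
tool y yaw 91.90439490564737 tilt [ 3.40731430e-04 -2.17391275e-04 -9.99999918e-01]
```

```bash
python3 -m jog '[[[0,0,1],[0,0,0],0],[[0,0,2],[0,0,0],0],[[0,0,3],[0,0,0],0],[[0,0,4],[0,0,0],0],[[0,0,5],[0,0,0],0],[[0,0,5],[0,0,0],0],[[0,0,5],[0,0,0],0]]'
python3 m.py w9
```

```text
time_s: 8.55
eef_pos: [0.4848, -0.0479, 0.0876]
eef_rot: [0.0, -0.017, 1.0, -0.0]
wrist_force: [0.4, -0.1, -2.2]
opening: 0.18
[ 0.48478818 -0.04785631  0.08757388] [ 0.44991362 -0.06782574 -2.20275798] [-0.05437835  0.0448722  -0.02170545]
tool y yaw 91.90008191341205 tilt [ 2.96447239e-04 -1.94907330e-04 -9.99999937e-01]
```

The head is about 7 mm below the lip tops with no contact force, so it is in the slot. Next I'll feel both sides gently to centre it.

```bash
python3 -m jog '[[[0.5,0,0],[0,0,0],0],[[1,0,0],[0,0,0],0],[[1.2,0,0],[0,0,0],0],[[1.2,0,0],[0,0,0],0]]'
python3 -m jog '[[[-0.5,0,0],[0,0,0],0],[[-1,0,0],[0,0,0],0],[[-1.5,0,0],[0,0,0],0],[[-2,0,0],[0,0,0],0],[[-2.4,0,0],[0,0,0],0],[[-2.4,0,0],[0,0,0],0],[[-2.4,0,0],[0,0,0],0]]'
```

```text
time_s: 8.93
eef_pos: [0.484, -0.0479, 0.0878]
eef_rot: [0.001, -0.017, 1.0, -0.0]
wrist_force: [2.3, -0.0, -2.5]
opening: 0.175
time_s: 9.52
eef_pos: [0.4858, -0.0478, 0.0876]
eef_rot: [-0.0, -0.017, 1.0, -0.0]
wrist_force: [-3.0, -0.9, -0.4]
opening: 0.179
```

Contact came at x = 0.4840 (+2.3 N) and x = 0.4858 (−3 N), so the centre is 0.4849. I'll re-centre and lower onto the strip.

```bash
python3 -m jog '[[[0.9,0,0],[0,0,0],0],[[0.9,0,1],[0,0,0],0],[[0.9,0,2],[0,0,0],0],[[0.9,0,3],[0,0,0],0],[[0.9,0,4],[0,0,0],0],[[0.9,0,5],[0,0,0],0],[[0.9,0,5],[0,0,0],0]]'
python3 m.py w10
```

```text
time_s: 10.1
eef_pos: [0.4853, -0.0479, 0.0828]
eef_rot: [0.0, -0.017, 1.0, -0.0]
wrist_force: [-0.5, 0.8, 2.3]
opening: 0.181
[ 0.4852656  -0.04788662  0.0828443 ] [-0.50386446  0.84410597  2.33970548] [ 0.10735443  0.17846994 -0.04176789]
tool y yaw 91.90516197816673 tilt [ 6.37401188e-04 -3.25567762e-04 -9.99999744e-01]
```

```bash
python3 -m jog '[[[0.4,0,1],[0,0,0],0],[[0.4,0,2],[0,0,0],0],[[0.4,0,3],[0,0,0],0],[[0.4,0,4],[0,0,0],0],[[0.4,0,5],[0,0,0],0],[[0.4,0,5],[0,0,0],0],[[0.4,0,5],[0,0,0],0]]'
python3 m.py w11
```

```text
time_s: 10.73
eef_pos: [0.4852, -0.0479, 0.0782]
eef_rot: [0.001, -0.017, 1.0, -0.0]
wrist_force: [-0.5, 1.8, 6.5]
opening: 0.18
[ 0.48523816 -0.04794125  0.07816099] [-0.52590721  1.79168763  6.46689893] [0.31479352 0.19821294 0.0220102 ]
tool y yaw 91.90360088024077 tilt [ 1.33531756e-03 -4.15833994e-04 -9.99999022e-01]
```

```bash
python3 -m jog '[[[0.3,0,1],[0,0,0],0],[[0.3,0,2],[0,0,0],0],[[0.3,0,2.7],[0,0,0],0],[[0.3,0,2.7],[0,0,0],0],[[0.3,0,2.7],[0,0,0],0]]'
python3 m.py w12
```

```text
time_s: 11.2
eef_pos: [0.4852, -0.0479, 0.0758]
eef_rot: [0.001, -0.017, 1.0, -0.0]
wrist_force: [-1.1, 0.8, 7.8]
opening: 0.181
[ 0.48523548 -0.04794381  0.07584497] [-1.11226633  0.78943012  7.77457764] [0.29890434 0.31582318 0.03045966]
tool y yaw 91.9064472833935 tilt [ 1.84945565e-03 -4.23521088e-04 -9.99998200e-01]
```

View pics/w12.png

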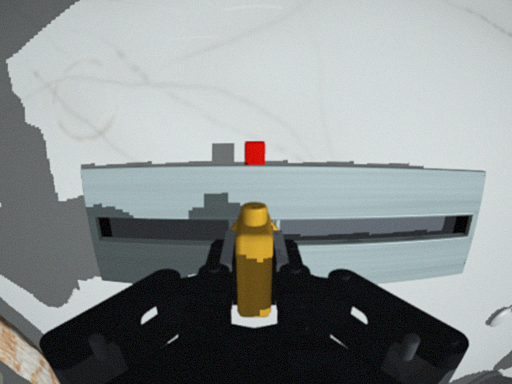

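Compressed about 8 mm at a net 9.5 N, so the underside is at about 27 mm. I'll start the turn in stages and watch torque.

```bash
python3 -m jog '[[[0.2,0,0],[0,0,0.1],0],[[0.3,-0.1,0],[0,0,0.2],0],[[0.4,-0.1,0],[0,0,0.3],0],[[0.4,-0.1,0],[0,0,0.4],0],[[0.4,-0.1,0],[0,0,0.5],0],[[0.4,-0.1,0],[0,0,0.5],0]]'
python3 m.py w13
```

```text
time_s: 11.75
eef_pos: [0.4857, -0.0485, 0.0765]
eef_rot: [0.002, 0.234, 0.972, -0.0]
wrist_force: [0.2, 0.6, 6.9]
opening: 0.181
[ 0.48573327 -0.04850421  0.07654423] [0.16001685 0.58905619 6.89463035] [ 0.03970885  0.0625622  -0.04388706]
tool y yaw 62.955086372843574 tilt [ 0.00377943 -0.00134641 -0.99999195]
```

```bash
python3 -m jog '[[[0.3,0,0.3],[0,0,0.1],0],[[0.6,-0.2,0.5],[0,0,0.2],0],[[1,-0.3,0.5],[0,0,0.3],0],[[1,-0.3,0.5],[0,0,0.4],0],[[1,-0.3,0.5],[0,0,0.5],0],[[1,-0.3,0.5],[0,0,0.6],0],[[1,-0.3,0.5],[0,0,0.6],0]]'
python3 m.py w14
```

```text
time_s: 12.38
eef_pos: [0.4857, -0.0489, 0.0768]
eef_rot: [0.003, 0.511, 0.859, 0.0]
wrist_force: [-0.6, -0.3, 6.6]
opening: 0.178
[ 0.48574094 -0.04892334  0.07678408] [-0.57884195 -0.2962639   6.61923947] [-0.01339378  0.08057902 -0.09069526]
tool y yaw 28.502233610319603 tilt [ 0.00599856 -0.00254154 -0.99997878]
```

```bash
python3 -m jog '[[[0.5,-0.4,0.3],[0,0,0.1],0],[[1,-0.7,0.3],[0,0,0.2],0],[[1,-0.7,0.3],[0,0,0.3],0],[[1,-0.7,0.3],[0,0,0.4],0],[[1,-0.7,0.3],[0,0,0.465],0],[[1,-0.7,0.3],[0,0,0.465],0],[[1,-0.7,0.3],[0,0,0.465],0],[[1,-0.7,0.3],[0,0,0.465],0]]'
python3 m.py w15
```

```text
time_s: 13.1
eef_pos: [0.4857, -0.0492, 0.0773]
eef_rot: [0.004, 0.694, 0.72, 0.001]
wrist_force: [0.6, -1.5, 7.6]
opening: 0.181
[ 0.48574994 -0.04915617  0.07725585] [ 0.58441894 -1.54760486  7.60974419] [-0.22681944  0.15835252 -0.04526051]
tool y yaw 2.0893832703790385 tilt [ 0.00830691 -0.00403563 -0.99995735]
```

View pics/w15.png

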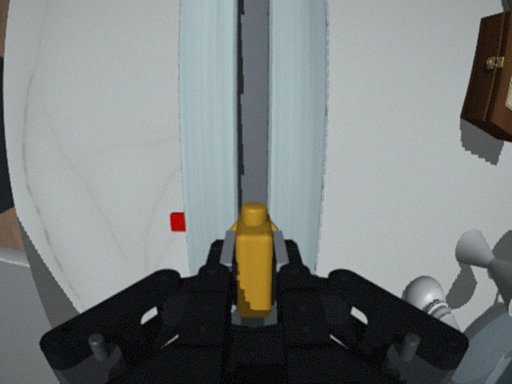

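```bash
python3 -m jog '[[[0.6,-0.6,-0.5],[0.004,0.002,0.004],0],[[1.2,-1.4,-1],[0.008,0.004,0.004],0],[[1.2,-1.4,-1],[0.008,0.004,0.004],0],[[1.2,-1.4,-1],[0.008,0.004,0.004],0],[[1.2,-1.4,-1],[0.008,0.004,0.004],0]]'
python3 m.py w16
```

```text
time_s: 13.57
eef_pos: [0.4859, -0.0491, 0.0792]
eef_rot: [0.002, 0.695, 0.719, 0.0]
wrist_force: [1.0, -2.4, 5.7]
opening: 0.18
[ 0.48586677 -0.04914305  0.07917206] [ 1.01055016 -2.3853195   5.73288739] [-0.41358689 -0.24244227  0.02471641]
tool y yaw 1.867395022635747 tilt [ 0.00365079 -0.00253958 -0.99999011]
```

```bash
python3 -m jog '[[[1,-0.8,-0.7],[0.0025,0.0037,0],0],[[2,-1.5,-1.3],[0.0025,0.0037,0],0],[[2.5,-1.8,-1.3],[0.0025,0.0037,0],0],[[2.5,-1.8,-1.3],[0.0025,0.0037,0],0],[[2.5,-1.8,-1.3],[0.0025,0.0037,0],0]]'
python3 m.py w17
```

```text
time_s: 14.03
eef_pos: [0.4845, -0.0469, 0.0807]
eef_rot: [0.001, 0.695, 0.719, 0.001]
wrist_force: [1.6, -2.4, 4.9]
opening: 0.178
[ 0.48450768 -0.04685811  0.08071651] [ 1.60198968 -2.35498527  4.94130625] [-0.40509233 -0.44567448  0.01417314]
tool y yaw 1.8672840644877966 tilt [ 2.29460662e-03  6.47147123e-04 -9.99997158e-01]
```

```bash
python3 -m jog '[[[-0.7,0,0],[0,0.002,0],0],[[-1.4,0,-0.3],[0,0.002,0],0],[[-1.4,0,-0.3],[0,0.002,0],0],[[-1.4,0,-0.3],[0,0.002,0],0]]'
python3 m.py w18
```

```text
time_s: 14.42
eef_pos: [0.4842, -0.0476, 0.0807]
eef_rot: [-0.001, 0.696, 0.718, 0.002]
wrist_force: [1.9, 3.1, 4.4]
opening: 0.181
[ 0.48417305 -0.04755941  0.0807246 ] [1.85149193 3.06879908 4.35406291] [ 0.66357234 -0.31861839 -0.02777864]
tool y yaw 1.8604314051664859 tilt [ 0.00138273  0.00397133 -0.99999116]
```

View pics/w18.png

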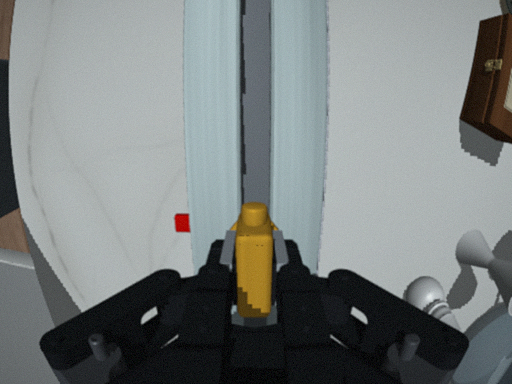

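```bash
python3 -m jog '[[[-0.5,0.2,-0.3],[0.001,-0.004,0],0],[[-1,0.3,-0.5],[0.001,-0.004,0],0],[[-1,0.3,-0.5],[0.001,-0.004,0],0],[[-1,0.3,-0.5],[0.001,-0.004,0],0]]'
python3 m.py w19
```

```text
time_s: 14.8
eef_pos: [0.484, -0.0484, 0.0809]
eef_rot: [-0.0, 0.695, 0.719, -0.0]
wrist_force: [0.6, 2.4, 4.0]
opening: 0.173
[ 0.48396922 -0.04838185  0.08094451] [0.64067841 2.37048259 4.00070552] [ 0.6441156  -0.10042786  0.00801259]
tool y yaw 1.867811698234692 tilt [-7.09022472e-04  2.13714393e-04 -9.99999726e-01]
```

```bash
python3 -m jog '[[[0,0.3,-0.5],[0,0,0],0],[[0,0.5,-1],[0,0,0],0],[[0,0.5,-1.5],[0,0,0],0],[[0,0.5,-1.5],[0,0,0],0],[[0,0.5,-1.5],[0,0,0],0]]'
python3 m.py w20
```

```text
time_s: 15.27
eef_pos: [0.484, -0.0483, 0.0819]
eef_rot: [-0.001, 0.696, 0.718, -0.0]
wrist_force: [1.3, 1.1, -3.5]
opening: 0.178
[ 0.48397835 -0.04832555  0.08185408] [ 1.3330359   1.0672566  -3.49574369] [ 0.2712976  -0.25513997 -0.00532528]
tool y yaw 1.8602502681414417 tilt [-1.71132519e-03  4.50940747e-04 -9.99998434e-01]
```

The wrist force reversed to −3.5 N at an underside height of about 33 mm, so the lips are holding the head. I'll release.

```bash
python3 -m jog '[[[0,0,0.3],[0,0.0005,0],0],[[0,0,0.3],[0,0,0],0.4],[[0,0,0.3],[0,0,0],0.8],[[0,0,0.3],[0,0,0],1],[[0,0,0.3],[0,0,0],1],[[0,0,0.3],[0,0,0],1],[[0,0,0.3],[0,0,0],1],[[0,0,0.3],[0,0,0],1],[[0,0,0.3],[0,0,0],1],[[0,0,0.3],[0,0,0],1]]'
python3 -m jog '[[[0,0,-10],[0,0,0],1],[[0,0,-30],[0,0,0],1],[[0,0,-60],[0,0,0],1],[[-30,0,-90],[0,0,0],1],[[-70,0,-110],[0,0,0],1],[[-70,0,-110],[0,0,0],1],[[-70,0,-110],[0,0,0],1],[[-70,0,-110],[0,0,0],1]]'
python3 m.py w21
python3 -c "
from h import *
im,d=camera('top');save('top1',cv2.resize(im[100:280,90:450],None,fx=2.2,fy=2.2)); 
im,d=camera('side');save('side1',im)"
```

```text
time_s: 16.15
eef_pos: [0.484, -0.0483, 0.0816]
eef_rot: [-0.001, 0.696, 0.719, -0.0]
wrist_force: [-0.3, -0.5, 1.1]
opening: 0.999
time_s: 16.82
eef_pos: [0.4861, -0.1181, 0.1915]
eef_rot: [-0.001, 0.696, 0.718, -0.0]
wrist_force: [0.6, 1.0, -1.1]
opening: 1.001
[ 0.48607259 -0.11814465  0.1915199 ] [ 0.60134502  1.0323121  -1.10511574] [-0.0605712   0.00442419  0.02734218]
tool y yaw 1.7945718533835475 tilt [-0.0019493   0.0010184  -0.99999758]
```

View pics/w21.png

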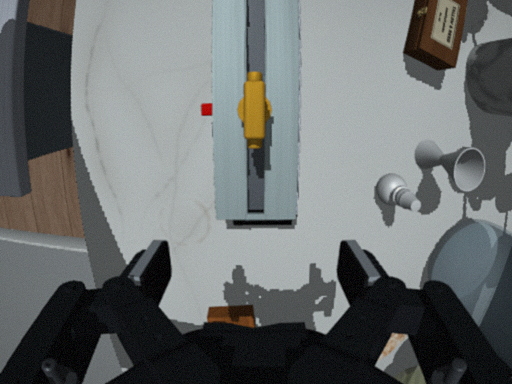

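View pics/top1.png

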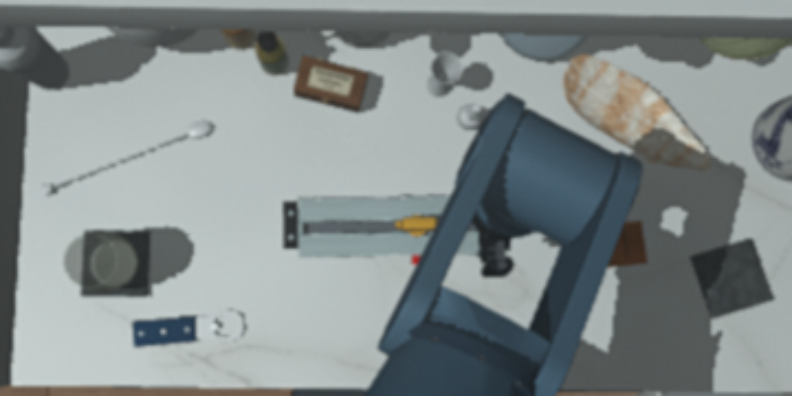

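View pics/side1.png

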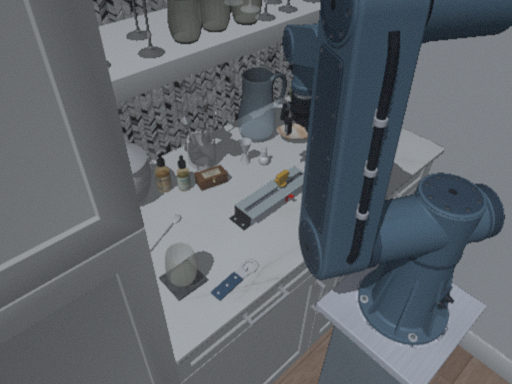

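The wrist view shows the hanger standing in the slot at about (254,108), in line with the rail and level with the red tab at (207,109). The other things look untouched. I'll measure its position, yaw, height and tilt.

Run:
```python
from h import *
f=np.load('w21.npz'); im,d,W,K=f['im'],f['d'],f['W'],f['k']
hsv=cv2.cvtColor(im,cv2.COLOR_RGB2HSV); v,u=np.mgrid[:384,:512]
red=((hsv[...,0]<6)|(hsv[...,0]>174))&(hsv[...,1]>150)&(u>195)&(u<225)&(v>90)&(v<125)
P=fish(np.c_[u[red],v[red]],.037,K,W); print('red',P.mean(0))
z=cv2.resize(im[60:160,205:305],None,fx=6,fy=6,interpolation=cv2.INTER_CUBIC); save('w21z',z)
# depth -> 3D (fisheye, d along optical axis)
a=np.stack([(u-K[2])/K[0],(v-K[3])/K[1]],-1); t=np.linalg.norm(a,axis=2); t[t==0]=1e-9
X=np.concatenate([a*(np.tan(t)/t)[...,None]*d[...,None],d[...,None]],2)@W[:3,:3].T+W[:3,3]
bar=(hsv[...,0]>18)&(hsv[...,0]<32)&(hsv[...,1]>140)&(u>230)&(u<280)&(v>60)&(v<155)
top=bar&(X[...,2]>.092); Q=X[top]; print('top n',len(Q),Q.mean(0),np.percentile(Q[:,2],[5,50,95]))
c,*_=np.linalg.lstsq(np.c_[Q[:,:2]-Q[:,:2].mean(0),np.ones(len(Q))],Q[:,2],rcond=None); print('tilt',c)
print(cv2.minAreaRect(Q[:,:2].astype(np.float32)))
```

```text
red [ 0.43823628 -0.04924325  0.037     ]
top n 1290 [ 0.48350475 -0.04847762  0.10353858] [0.09322001 0.10204158 0.10342076]
tilt [0.05374889 0.0257536  0.10353858]
((0.48346269130706787, -0.04856608808040619), (0.01580260880291462, 0.057785846292972565), 0.29017701745033264)
```

View pics/w21z.png

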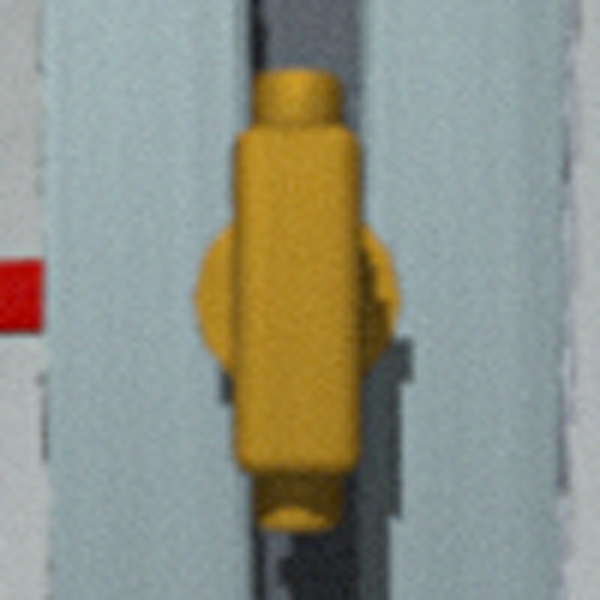

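Run:
```python
from h import *
f=np.load('w21.npz'); W,K=f['W'],f['k']
g=lambda a: np.array(a)/6.+[205-.42,60-.42]
b=fish(g([(238,128),(357,128),(357,468),(238,470)]),.102,K,W); print(b.mean(0)); ax=b[0]+b[1]-b[2]-b[3]
print('yaw',np.degrees(np.arctan2(-ax[0],ax[1])),np.linalg.norm(ax)/2)
p=fish(g([(298,96),(300,500)]),.086,K,W); print('pegs',p)
c=fish(g([(297,298)]),.062,K,W); print('collar',c)
```

```text
[ 0.48357869 -0.04819784  0.102     ]
yaw 1.7734390081752467 0.04190058261788791
pegs [[ 0.48279475 -0.02166593  0.086     ]
 [ 0.48471089 -0.07495666  0.086     ]]
collar [[ 0.48344779 -0.04851602  0.062     ]]
```

```bash
python3 -c "
from bench import *
print(get_obs()['time_s']); print(hand_in())"
```

```text
16.9667
the job is handed in; nothing more can be done
None
```

The hanger is locked in the rail at the red tab, upright with its grip bar in line with the rail. I handed the job in at 17 s of the 72 s allowed.

**What I did:**
- I lifted the hanger out of its stand and lowered the head through the slot beside the tab.
- I used the camera to set the starting place. The head went in without landing on a lip, and I then touched both slot edges gently (about 2–3 N) to centre it.
- I pressed the strip in by about 8 mm, at roughly 9.5 N and clear of the hard stop. I turned a quarter turn, let the strip lift the head, and released.

**Last checks:**

| Check | Measured | Target |
|---|---|---|
| Hold when lifted slightly | lips held it (wrist force went to −3.5 N) | held |
| Top of hanger | 102–103 mm | 102 mm when locked |
| Offset from the tab along the rail | about 0.5 mm | 0 |
| Bar direction | 1.8° | rail 1.9° |
| Collar and bar centres, top view | 0.3 mm apart | in line (upright) |

- **Other objects:** the ones in view looked unmoved in the last pictures, and the robot was clear of everything.
- **Sideways fit:** the hanger sits about 0.7 mm off the slot centre I saw, and about 1 mm off the one I felt. That should be within the play of the lips.
- **Sideways shift:** friction moved the head about 1 mm during the turn, so I nudged it back along the rail before letting go.
- **Failed check:** a depth-based tilt fit was no use because it mixed in points from the bar's sides, so "upright" rests on the top-view figure above.

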